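Set the stop and hold the label press open

TASK

Get the label press ready for loading: lay the steel stop bar flat on the press's side shelf, roughly midway along it, with a long edge flush against the side of the lower plate, and let go of it. Then lift the sprung top plate by its bar handle until it stands open at 45 degrees, and finish while still holding it there: it falls shut if let go. Leave the stop bar in place and the other things on the counter where they are.

Things in the scene. Friction and masses are not known exactly. Their poses are not given: they have to be found in the camera images.
- press: Tabletop label press, fixed. Origin on the counter under the centre of its lower plate; +x to the hinge at the back, +y to its side shelf, z up. Dark base plate x -110..110, y -90..160 mm, 10 mm thick. On it the aluminium lower plate, x -100..100, y -90..90, top at z = 36 mm. The steel top plate, 14 mm thick, covers it exactly when shut; a housing on it reaches z = 76 mm.
- shelf_edge (a point): Middle of the line where the side shelf meets the lower plate's upright side face (press frame x = 0, y = 90, z = 10 mm). The bare shelf runs from here 70 mm towards +y, x -110..110, top at z = 10 mm; the side face, 26 mm high, is what the stop bar goes against.
- top_plate_hinge (a point): Middle of the top plate's hinge axis, which runs along the press's y axis; in the press frame x = 110, y = 0, z = 36.5 mm. The top plate opens upward with its front (handle) edge rising.
- top_plate (a joint): Opening angle of the top plate, rad: 0 shut (flat), 0.785 = 45 degrees, stop at 1.35. Gravity and a spring shut it from any angle: about 3 to 5 N upward at the handle opens and holds it.
- handle (a point): Black round grip bar, 12 mm thick, on two steel arms 116 mm apart fixed to the top plate. This point is mid-bar: 270 mm in front of the hinge axis and 7 mm above it when shut (press frame x = -160, y = 0, z = 43.5 mm), 60 mm in front of the plate's front edge, nothing under it. x points to the hinge in the plate's plane, y along the bar. It can turn between the fingers.
- stop_bar: Loose steel straightedge, 200 (x) x 50 (y) x 6 (z) mm, about 0.3 kg, both long edges alike, with a square black grip 22 x 22 mm standing in the middle of its top, from z = 6 to 42 mm. Origin at the centre of its underside; starts flat on the counter to the shelf side of the press.
- label_roll: Bystander: roll of paper labels standing on its flat side, 80 mm across, 30 mm high; origin under its centre
- spray: Bystander: white plastic bottle, 64 mm across, 190 mm high; origin under its centre
- jar: Bystander: glass jar with steel cap, 64 mm across, 75 mm high; origin under its centre
- mug: Bystander: white mug, 80 mm across, 90 mm high; origin under its centre
- brush: Bystander: wooden brush lying on the counter; origin underneath its middle
- stapler: Bystander: black and steel stapler, 130 mm long, 46 mm high; origin under its centre
- bell: Bystander: counter bell, 84 mm across, 57 mm high; origin under its centre
There are look-alikes about, which are no part of the job. Leave any green look-alike of the stop_bar alone.

How it is judged:
By the outcome, as a careful person would: the job done as asked, in the order asked, and still so for the second after the job is handed in, while the arm keeps its last pose, push and grip.
It also fails if it takes over 58 s, if anything falls off the work surface, if the arm or the gripper's body presses on something with over 40 N, if the wrist force passes 120 N, or if a joint passes its speed limit or range.

ROBOT

A 6-joint arm with a two-finger parallel gripper is mounted at the origin on the work surface. World frame = base frame: x ahead of the robot, y to its left, z up, the work surface at z = 0. Lengths are in m, angles in rad, forces in N, time in s.
With the tool pointing down it reaches from about 0.35 to 0.975 m from the base axis. Payload 4.9 kg.
Tool frame: the origin (TCP) lies on the centre line of the jaws, within the pads' length; the fingertips stand ahead of it and the grasp point (between the pads) is the TCP (manip.tip_extent is the z of the fingertips in the tool frame, in m); z points along the fingers, y is the line along which they close (so a half turn about z gives the same grasp; the last joint's range is limited). The gripper opens to 85 mm and grips with 20 to 120 N. Pads are 22 mm wide; open, the fingers measure 114 mm over their backs; the gripper's body (76 mm by 85 mm) begins 54 mm behind the grasp point. The pads swing forward as they close: fully open they stand 13 mm farther back than shut.
Start: joints at [-1.401, 0.053, 1.613, -0, 1.476, -0.119], TCP at [0.178, -0.599, 0.25] pointing down, gripper open.
Joint ranges: [-3.01, 3.01], [-1.01, 2.22], [0.06, 2.58], [-1.02, 4.17], [0.09, 2.62], [-3.14, 3.14]. Speed limits (rad/s): [2.57, 2.57, 3.14, 3.14, 3.14, 3.14].

INTERFACE

Orientations are given as a unit quaternion [w, x, y, z].
In Python, from plant import manip gives the robot as it stands. The module is installed in compiled form; this text tells all that it offers.
- The arm moves only by the shell command python3 -m crank, which reads ROWS from standard input. ROWS is one flat JSON list of numbers that holds 1 to 5 rows one after another, with no inner brackets; each row has 7 numbers: the opening from 0.0 (shut) to 1.0 (fully open), then dx, dy, dz in m, then a rotation vector rx, ry, rz in rad; each row shifts and turns the commanded pose from where the row before left it, along the tool's axes as they then stand; what a row does not reach is not made up. A row lasts 1/8 s, in which the tool goes at most 0.0625 m and 0.188 rad, less where a joint would pass 70% of its speed; a pose out of reach is approached as far as the arm can. The fingers move at their own pace and stop on an object; the grip force is fixed at half the most. Time passes only in rows, so rows that do not move let the fingers close. It prints the time, the measured TCP pose, the force, the opening and the grip force at its end. Input that does not fit is refused with a message, and nothing moves.
- manip.state(): the state, without advancing time (a new reading comes with each control period).
- manip.grab_frame(name): name is "scene" or "top"; returns (picture, depth): 480x640x3 uint8, red, green, blue; 480x640 float32, m along the optical axis (not along the pixel's ray), 0 where there is no reading.
- manip.camera_params(name): a dict with "intrinsics" (3x3 intrinsics, pixels), "k1" (the pictures are not rectified: a ray, as slopes to the right and down, at radius r is drawn at 1 + k1 r^2 times it, then the intrinsics apply), "xyz" and "orientation" of the camera in the world. Camera axes: x right, y down, z forward; pixel columns grow to the right and rows downward; lengths in m; the calibration is good to about 2 mm. A picture is of the moment at which its call begins. camera_params takes no time and is no camera call.
- manip.job_done(): hands the job in; it is judged then, once.
Trained networks look in the newest picture that a camera, given by its name, has taken for a name from the list of things; names that differ only in an ending like _2 or _b are one class to them, and where a whole thing is asked for, a point or a joint stands for the part that bears it (a point fixed in the world has none). Each returns a list of dicts, best first, with "conf" (0 to 1); they miss things now and then, are a little off and sometimes report something else, mostly with a low value. They report only what shows in the picture. A call takes as long as a camera call. They do not tell look-alikes from the thing itself.
- manip.look_for(camera, query): "extent" ([left, top, right, bottom] in pixels, round what is visible of it).
- manip.outline_of(camera, query): "region" (480x640 bool, what is visible of it) and "extent" ([left, top, right, bottom] in pixels, round what is visible of it).
- manip.mark_of(camera, query): "centre" ([row, column] in pixels: a listed point, or the origin of a listed thing).
The state is a dict: "time": time; "joint_pos": joint angles; "joint_vel": joint speeds; "joint_efforts": joint torques, N m; "tool_pos": TCP position; "tool_rot": TCP orientation; "contact_force": force on the tool from outside, world axes, zero at the start; "ft_torque": the same for the moment, N m; "gripper_width": opening from 0.0 (shut) to 1.0 (fully open); "grasp_force": force on a finger pad.
Only numpy, scipy, OpenCV 4.12 (cv2) and the standard library are available. Lean on these libraries where they do the work, as an engineer would, in place of code of your own. Each camera call takes 0.05 s, during which the arm holds its last target. There are 200 camera calls.

## Working session

There is one attempt and no reset: what is moved stays moved. The work goes in short steps, Python scripts to look and compute and a shell command to move; the robot and the scene stay as the last step left them, time stands still between calls to the robot, and variables do not carry over. Pictures are saved under pics/ and viewed, at most 10 in all, crops included, and the job is handed in when it is done.

```bash
mkdir -p pics; cat > h.py <<'E'
import numpy as np, cv2
from scipy.spatial.transform import Rotation as R
from plant import manip
def rot(q): return R.from_quat([q[1],q[2],q[3],q[0]])
def cam(n):
    p=manip.camera_params(n); return np.array(p["intrinsics"]),p["k1"],np.array(p["xyz"]),rot(p["orientation"])
def ray(n,uv):
    K,k1,t,r=cam(n); uv=np.atleast_2d(np.float64(uv))
    s=cv2.undistortPoints(uv[:,None],K,np.array([k1,0,0,0.]))[:,0]
    return t,r,np.c_[s,np.ones(len(s))]
def on_z(n,uv,z):  # intersect with height z
    t,r,s=ray(n,uv); d=r.apply(s); return t+d*((z-t[2])/d[:,2])[:,None]
def deproj(n,uv,dep): 
    t,r,s=ray(n,uv); return t+r.apply(s*np.atleast_1d(dep)[:,None])
def proj(n,P):
    K,k1,t,r=cam(n); c=r.inv().apply(np.atleast_2d(P)-t)
    return cv2.projectPoints(c[:,None],np.zeros(3),np.zeros(3),K,np.array([k1,0,0,0.]))[0][:,0]
def cloud(n,dep):
    v,u=np.mgrid[:480,:640]; return deproj(n,np.c_[u.ravel(),v.ravel()],dep.ravel()).reshape(480,640,3)
E
cat > a.py <<'E'
from h import *
s=manip.state(); print(s)
for n in("scene","top"):
    im,d=manip.grab_frame(n); cv2.imwrite(f"pics/{n}0.png",im[:,:,::-1]); np.savez(f"{n}0.npz",im=im,d=d)
    print(n,manip.camera_params(n))
    for q in("press","shelf_edge","top_plate_hinge","handle","stop_bar"):
        for m in manip.mark_of(n,q)[:4]:
            r,c=m["centre"]; dd=d[int(round(r)),int(round(c))]
            print(q,round(m["conf"],2),np.round([c,r]),deproj(n,[c,r],[dd]).round(3),dd)
E
python3 a.py
```

```text
{'time': 0.0, 'joint_pos': array([-1.40097595e+00,  5.33740129e-02,  1.61431716e+00, -2.16147281e-05,
        1.47602755e+00, -1.18994291e-01]), 'joint_vel': array([-0.00194077, -0.00147404,  0.00036543, -0.00153307, -0.00071323,
        0.00114387]), 'joint_efforts': array([ 1.11049146e-04, -3.93686914e+01, -3.70172131e+01, -5.76172351e-05,
        7.33346416e-03, -1.32044084e-05]), 'tool_pos': array([ 0.17790617, -0.59851739,  0.24903853]), 'tool_rot': array([-1.06241527e-03,  9.89590660e-01,  1.43906898e-01, -3.77662671e-05]), 'contact_force': array([ 0.22524996, -0.38343201, -0.43765713]), 'ft_torque': array([-0.00144231,  0.03941065, -0.01343943]), 'grasp_force': 0.0, 'gripper_width': 0.9982523344564853}
scene {'intrinsics': array([[522.07374994,   0.        , 319.08970196],
       [  0.        , 522.07374994, 239.45189322],
       [  0.        ,   0.        ,   1.        ]]), 'k1': 0.05122073645734012, 'xyz': array([1.26348057, 0.38503068, 0.98813596]), 'orientation': array([-0.17686397,  0.45728623,  0.81401833, -0.3114203 ])}
press 0.79 [283. 272.] [[ 0.682 -0.058  0.073]] 1.
[... 620 characters left out ...]
 0.05592744777010244, 'xyz': array([ 0.3105762 , -0.07110194,  1.42651813]), 'orientation': array([-0.06603972,  0.71069365, -0.69827694,  0.05442985])}
press 0.77 [346. 212.] [[ 0.619 -0.1    0.069]] 1.3891101
shelf_edge 0.86 [309. 209.] [[ 0.63  -0.015  0.045]] 1.4161191
top_plate_hinge 0.68 [154. 177.] [[0.69  0.34  0.082]] 1.3968785
top_plate_hinge 0.58 [345. 162.] [[ 0.758 -0.097  0.002]] 1.4786422
handle 0.85 [353. 275.] [[ 0.476 -0.118  0.047]] 1.3868473
handle 0.44 [308. 209.] [[ 0.628 -0.013  0.049]] 1.4124444
stop_bar 0.89 [366. 348.] [[ 0.312 -0.148  0.044]] 1.3611794
stop_bar 0.85 [179. 252.] [[0.523 0.284 0.038]] 1.4103034
stop_bar 0.72 [131. 353.] [[0.294 0.377 0.039]] 1.372802
```

View pics/top0.png

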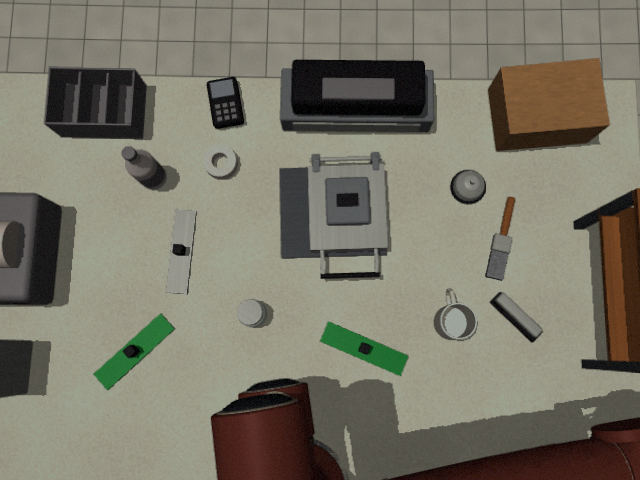

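View pics/scene0.png

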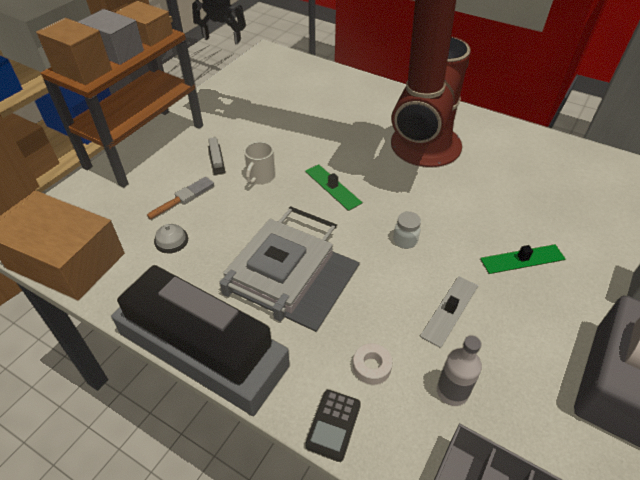

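The top view shows three bar-like things: the steel bar at (180,251), a green one at (132,351) and another green one at (366,348). I choose the steel bar. The press is at (346,210) with its shelf on the left at (294,212), and the handle is at (351,275).

```bash
cat > b.py <<'E'
from h import *
for n in("top","scene"):
    f=np.load(f"{n}0.npz"); im,d=f["im"],f["d"]; C=cloud(n,d)
    for m in manip.outline_of(n,"stop_bar")[:3]:
        g=m["region"]; P=C[g&(d>0)]; col=im[g].mean(0).round(); 
        print(n,"bar",round(m["conf"],2),np.round(m["extent"]),col,"zmed",np.median(P[:,2]).round(4))
        if abs(col[1]-col[0])>30: continue
        v,u=np.nonzero(g); W=on_z(n,np.c_[u,v],0.006)
        lo=(np.abs(P[:,2])<0.02)
        r=cv2.minAreaRect(np.float32(W[:,:2]*1000)); print("  rect z6",r)
        r=cv2.minAreaRect(np.float32(P[lo][:,:2]*1000)); print("  rect cloud",r, P[lo][:,2].mean())
        k=P[:,2]>0.03; print("  grip top",P[k].mean(0),k.sum())
    # press surfaces from cloud
    box=(C[...,0]>.45)&(C[...,0]<.8)&(C[...,1]>-.25)&(C[...,1]<.1)&(d>0)
    for nm,a,b in(("plate",.043,.057),("housing",.068,.09)):
        k=(box&(C[...,2]>a)&(C[...,2]<b)&(C[...,0]>(.52))).astype(np.uint8)
        k=cv2.morphologyEx(k,cv2.MORPH_OPEN,np.ones((5,5)))>0
        l,lab,st,ce=cv2.connectedComponentsWithStats(k.astype(np.uint8)); 
        i=1+st[1:,4].argmax(); P=C[lab==i]; print(n,nm,st[i],"z",np.median(P[:,2]),cv2.minAreaRect(np.float32(P[:,:2]*1000)))
    for q in("handle","top_plate_hinge","shelf_edge"):
        for m in manip.outline_of(n,q)[:1]: print(n,q,round(m["conf"],2),np.round(m["extent"]))
im=np.load("top0.npz")["im"]; c1=cv2.resize(im[200:300,130:230],(400,400),interpolation=2); c2=cv2.resize(im[145:285,270:400],(371,400),interpolation=2)
cv2.imwrite("pics/crop1.png",np.hstack([c1,c2])[:,:,::-1])
E
python3 b.py
```

```text
top bar 0.93 [163. 210. 192. 294.] [133. 133. 125.] zmed 0.0061
  rect z6 ((531.3919067382812, 286.93133544921875), (52.68545150756836, 199.22726440429688), 87.09850311279297)
  rect cloud ((531.9928588867188, 287.8413391113281), (53.20145034790039, 200.1798095703125), 87.46587371826172) 0.005889582390799752
  grip top [0.53087803 0.28715775 0.04052806] 104
top bar 0.86 [320. 323. 406. 379.] [ 34. 105.  49.] zmed 0.0065
top bar 0.7 [493. 292. 543. 344.] [86. 86. 81.] zmed 0.0434
  rect z6 ((393.5847473144531, -494.9010314941406), (131.28524780273438, 40.92697525024414), 46.097412109375)
  rect cloud ((391.27655029296875, -492.4731750488281), (130.91542053222656, 41.857887268066406), 48.8438606262207) 0.011699341847352844
  grip top [ 0.39409007 -0.48816967  0.04501582] 693
top plate [ 307  164   80   86 4073] z 0.05003232317112971 ((635.7742919921875, -101.91463470458984), (201.30686950683594, 179.72039794921875), 2.7665390968322754)
top housing [ 326  177   42   46 1094] z 0.07293038596597679 ((647.0380249023438, -101.04930114746094), (106.87199401855469, 94.03501892089844), 0.91436
[... 393 characters left out ...]
 ((532.0450439453125, 289.1520080566406), (52.779300689697266, 205.01791381835938), 86.7560043334961) 0.0064648068382864386
  grip top [0.53697366 0.28995596 0.04019768] 113
scene bar 0.55 [481. 245. 566. 273.] [ 28. 106.  43.] zmed 0.0064
scene plate [ 226  220  106   92 3432] z 0.04995814573414031 ((649.7232055664062, -100.50812530517578), (235.12730407714844, 183.3370361328125), 2.1594202518463135)
scene housing [ 249  235   55   43 1442] z 0.07219428231915137 ((648.406494140625, -99.52084350585938), (108.73770141601562, 98.16797637939453), 2.698350667953491)
scene handle 0.9 [220. 205. 340. 308.]
scene top_plate_hinge 0.59 [219. 206. 336. 307.]
scene shelf_edge 0.57 [219. 206. 357. 330.]
```

View pics/crop1.png

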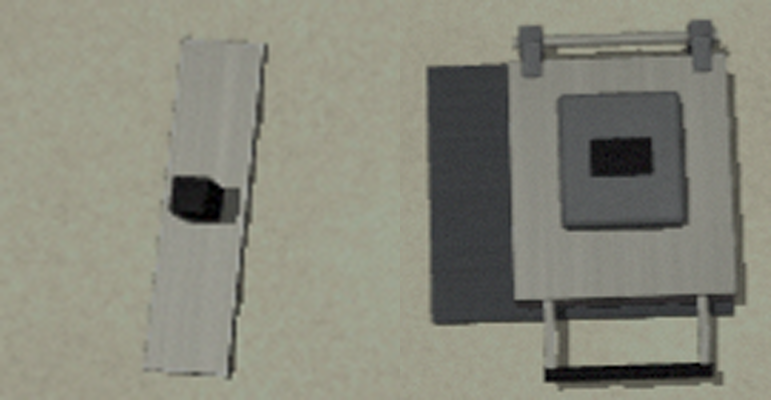

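The crop shows a steel bar with a black grip standing up at (200,199). It isn't green, so it is the stop bar. Its size fits (200×50). The press plate also fits 200×180 with its top at z=50, and the bare shelf is to its left.

```bash
cat > go.py <<'E'
# delta to a target TCP, in tool axes: go.py x y z yawdeg_of_tool_y [pitch deg about tool y axis of target]
import sys; from h import *
a=[float(v) for v in sys.argv[1:]]; s=manip.state(); q=rot(s["tool_rot"])
y=np.radians(a[3]); Y=np.array([np.cos(y),np.sin(y),0]); Z=np.array([0,0,-1.]); T=R.from_matrix(np.c_[np.cross(Y,Z),Y,Z])
if len(a)>4: T=T*R.from_rotvec([0,np.radians(a[4]),0])
print("pos",s["tool_pos"].round(4),"t",s["time"],"j",s["joint_pos"].round(2),"F",s["contact_force"].round(1),"w",round(s["gripper_width"],3),"g",round(s["grasp_force"],1))
print("d_tool",q.inv().apply(np.array(a[:3])-s["tool_pos"]).round(4),"rotvec",(q.inv()*T).as_rotvec().round(4))
E
echo '[1, 0, 0, 0, 0, 0, -0.176, 1, 0, 0, 0, 0, 0, -0.176, 1, 0, 0, 0, 0, 0, -0.176, 1, 0, 0, 0, 0, 0, -0.176, 1, 0, 0, 0, 0, 0, -0.176]' | python3 -m crank
echo '[1, 0, 0, 0, 0, 0, -0.176, 1, 0, 0, 0, 0, 0, -0.176, 1, 0, 0, 0, 0, 0, 0]' | python3 -m crank
python3 go.py 0.532 0.288 0.15 -2.8; python3 -c "from h import *; print(manip.tip_extent)"
```

```text
time: 1.62
tool_pos: [0.178, -0.5991, 0.2503]
tool_rot: [0.0, 0.832, 0.554, -0.0]
contact_force: [-0.3, 0.2, -0.4]
gripper_width: 1.003
grasp_force: 0.0
time: 2.0
tool_pos: [0.178, -0.5991, 0.2503]
tool_rot: [0.0, 0.725, 0.688, 0.0]
contact_force: [-0.5, -0.2, 0.2]
gripper_width: 1.001
grasp_force: 0.0
pos [ 0.178  -0.5991  0.2503] t 2.0 j [-1.4   0.05  1.61  0.    1.48 -1.35] F [-0.5 -0.2  0.2] w 1.001 g 0.0
d_tool [0.9043 0.3073 0.1003] rotvec [ 0.0001 -0.     -0.0032]
0.019
```

```bash
A='';
echo '[1, 0.0565, 0.0192, 0, 0, 0, 0, 1, 0.0565, 0.0192, 0, 0, 0, 0, 1, 0.0565, 0.0192, 0, 0, 0, 0, 1, 0.0565, 0.0192, 0, 0, 0, 0, 1, 0.0565, 0.0192, 0, 0, 0, 0]' | python3 -m crank >/dev/null
echo '[1, 0.0565, 0.0192, 0, 0, 0, 0, 1, 0.0565, 0.0192, 0, 0, 0, 0, 1, 0.0565, 0.0192, 0, 0, 0, 0, 1, 0.0565, 0.0192, 0, 0, 0, 0, 1, 0.0565, 0.0192, 0, 0, 0, 0]' | python3 -m crank | head -2
echo '[1, 0.0565, 0.0192, 0, 0, 0, 0, 1, 0.0565, 0.0192, 0, 0, 0, 0, 1, 0.0565, 0.0192, 0, 0, 0, 0, 1, 0.0565, 0.0192, 0, 0, 0, 0, 1, 0.0565, 0.0192, 0, 0, 0, 0]' | python3 -m crank >/dev/null
echo '[1, 0.0565, 0.0192, 0, 0, 0, 0, 1, 0, 0, 0.05, 0, 0, 0, 1, 0, 0, 0.05, 0, 0, 0, 1, 0, 0, 0, 0, 0, 0]' | python3 -m crank
python3 go.py 0.532 0.288 0.028 -2.8
```

```text
time: 3.25
tool_pos: [0.3984, -0.0425, 0.2508]
time: 4.38
tool_pos: [0.5267, 0.2873, 0.145]
tool_rot: [-0.002, 0.725, 0.688, -0.005]
contact_force: [-0.3, -0.7, -0.2]
gripper_width: 1.001
grasp_force: 0.0
pos [0.5267 0.2873 0.145 ] t 4.375 j [ 0.38  0.09  1.76 -0.    1.31  0.43] F [-0.3 -0.7 -0.2] w 1.001 g 0.0
d_tool [0.0015 0.0064 0.1169] rotvec [-0.0096  0.0044 -0.0032]
```

```bash

echo '[1, 0.001, 0.003, 0.04, 0, 0, 0, 1, 0, 0, 0.04, 0, 0, 0, 1, 0, 0, 0, 0, 0, 0, 1, 0, 0, 0, 0, 0, 0]' | python3 -m crank >/dev/null
python3 go.py 0.533 0.288 0.031 -2.8
```

```text
pos [0.5349 0.2899 0.0736] t 4.875 j [0.37 0.18 1.79 0.   1.17 0.43] F [-0.   0.1  0.6] w 0.996 g 0.0
d_tool [-0.0021 -0.002   0.0426] rotvec [ 0.0041 -0.0019 -0.002 ]
```

```bash

echo '[1, -0.002, -0.002, 0.02, 0, 0, 0, 1, 0, 0, 0.02, 0, 0, 0, 1, 0, 0, 0, 0, 0, 0, 1, 0, 0, 0, 0, 0, 0]' | python3 -m crank 
echo '[0, 0, 0, 0, 0, 0, 0, 0, 0, 0, 0, 0, 0, 0, 0, 0, 0, 0, 0, 0, 0, 0, 0, 0, 0, 0, 0, 0, 0, 0, 0, 0, 0, 0, 0]' | python3 -m crank 
python3 go.py 0.533 0.288 0.031 -2.8
```

```text
time: 5.38
tool_pos: [0.5308, 0.2873, 0.03]
tool_rot: [-0.0, 0.725, 0.689, -0.0]
contact_force: [-0.9, -0.1, -0.0]
gripper_width: 0.999
grasp_force: 0.0
time: 6.0
tool_pos: [0.5313, 0.2875, 0.0308]
tool_rot: [0.0, 0.725, 0.689, 0.0]
contact_force: [1.1, -0.2, 2.5]
gripper_width: 0.249
grasp_force: 59.6
pos [0.5313 0.2875 0.0308] t 6.0 j [0.37 0.23 1.81 0.   1.1  0.42] F [ 1.1 -0.2  2.5] w 0.249 g 59.6
d_tool [ 0.0005  0.0016 -0.0002] rotvec [ 0.0009 -0.0004 -0.0011]
```

```bash

echo '[0, 0, 0, -0.02, 0, 0, 0, 0, 0, 0, -0.04, 0, 0, 0, 0, 0, 0, -0.04, 0, 0, 0, 0, 0, 0, 0, 0, 0, 0, 0, 0, 0, 0, 0, 0, 0]' | python3 -m crank 
python3 go.py 0.631 0.09 0.13 2.6
```

```text
time: 6.62
tool_pos: [0.53, 0.287, 0.1291]
tool_rot: [-0.0, 0.725, 0.689, -0.001]
contact_force: [0.0, -0.2, -4.6]
gripper_width: 0.25
grasp_force: 59.4
pos [0.53   0.287  0.1291] t 6.625 j [ 0.37  0.1   1.77 -0.    1.27  0.42] F [ 0.  -0.2 -4.6] w 0.25 g 59.4
d_tool [-0.1917  0.1107 -0.0009] rotvec [-0.002   0.0008 -0.0954]
```

```bash

echo '[0, -0.04, 0.022, 0, 0, 0, 0, 0, -0.04, 0.022, 0, 0, 0, 0, 0, -0.04, 0.022, 0, 0, 0, 0, 0, -0.04, 0.022, 0, 0, 0, 0, 0, -0.032, 0.022, 0, 0, 0, -0.095]' | python3 -m crank >/dev/null
echo '[0, 0, 0, 0, 0, 0, 0, 0, 0, 0, 0, 0, 0, 0, 0, 0, 0, 0, 0, 0, 0]' | python3 -m crank >/dev/null
cat > c.py <<'E'
from h import *; import sys
tag=sys.argv[1]; s=manip.state(); zb=s["tool_pos"][2]-0.0308; zt=zb+.006
if len(sys.argv)>2: zt=float(sys.argv[2])
print("tcp",s["tool_pos"].round(4),"bar top z",zt)
for n in("top","scene"):
    im,d=manip.grab_frame(n); cv2.imwrite(f"pics/{n}{tag}.png",im[:,:,::-1]); np.savez(f"{n}{tag}.npz",im=im,d=d); C=cloud(n,d)
    box=(d>0)&(np.hypot(C[...,0]-s["tool_pos"][0],C[...,1]-s["tool_pos"][1])<.13)
    k=box&(np.abs(C[...,2]-zt)<.008)
    P=C[k]; print(n,k.sum(),"bar z",np.median(P[:,2]).round(4),cv2.minAreaRect(np.float32(P[:,:2]*1000)))
E
python3 c.py 1; python3 go.py 0.631 0.09 0.13 2.6
```

```text
tcp [0.63   0.0911 0.1291] bar top z 0.10426011804308247
top 21 bar z 0.1034 ((578.271484375, 90.73038482666016), (107.39442443847656, 12.78486156463623), 24.053104400634766)
scene 1365 bar z 0.1046 ((631.9581298828125, 94.69332885742188), (202.00961303710938, 51.506805419921875), 2.0653555393218994)
pos [0.6305 0.0911 0.1298] t 7.725 j [ 0.03  0.18  1.68  0.    1.28 -0.02] F [-0.2 -0.1 -2.2] w 0.247 g 59.5
d_tool [-0.0011  0.0004 -0.0002] rotvec [-0.0009 -0.0001  0.0008]
```

View pics/top1.png

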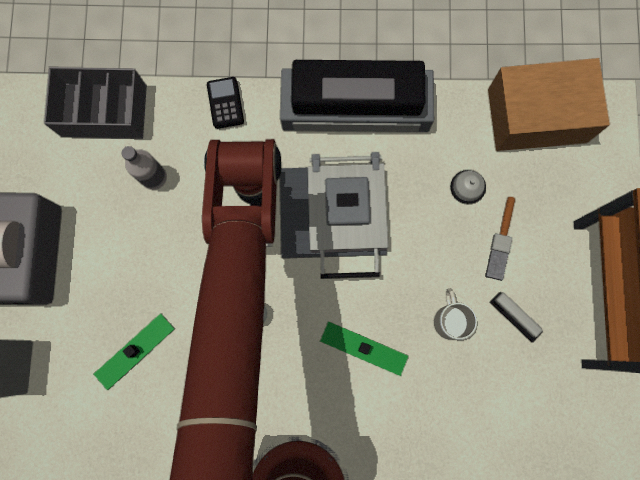

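The view shows the arm over the shelf with the bar held under the wrist at about (240,180), clear of the plate at (310,210). Nothing else has moved. Next I refine the yaw.

```bash
cat > e.py <<'E'
from h import *; import sys
def edges(P,ax,name):
    o=1-ax; b=np.arange(P[:,ax].min()+.012,P[:,ax].max()-.012,.004); r=[]
    for fn in(1,99):
        X=[];Y=[]
        for c in b:
            q=P[np.abs(P[:,ax]-c)<.004]
            if len(q)>5: X.append(c);Y.append(np.percentile(q[:,o],fn))
        X=np.array(X);Y=np.array(Y); k=np.ones(len(X),bool)
        for _ in range(5):
            p=np.polyfit(X[k],Y[k],1); e=Y-np.polyval(p,X); k=np.abs(e)<max(.0015,1.5*np.median(np.abs(e)))
        r.append((round(np.degrees(np.arctan(p[0])),2),round(np.polyval(p,X.mean())*1000,1),"at",round(X.mean()*1000),int(k.sum()),len(k)))
    print(name,"xy"[ax],r)
for n,t in(("top","0"),("scene","0"),("scene","1")):
    d=np.load(n+t+".npz")["d"]; C=cloud(n,d); X,Y,Z=C[...,0],C[...,1],C[...,2]
    m=(d>0)&(Y>-.22)&(Y<.02)&(Z>.044)&(Z<.056)&(X>.55)&(X<.72)
    if t=="0":
        edges(C[m],0,n+" plate"); 
        m=(d>0)&(Y>-.22)&(Y<.2)&(Z>.004)&(Z<.016)&(X>.50)&(X<.78)&(np.load(n+t+".npz")["im"].mean(2)<75); edges(C[m],0,n+" shelf")
    else:
        m=(d>0)&(abs(Z-.1045)<.006)&(abs(X-.63)<.12)&(abs(Y-.09)<.05); edges(C[m],0,n+" bar")
d=np.load("scene0.npz")["d"]; C=cloud("scene",d); X,Y,Z=C[...,0],C[...,1],C[...,2]
edges(C[(d>0)&(abs(Z-.006)<.005)&(abs(X-.53)<.12)&(abs(Y-.29)<.045)&(Z>.0035)],0,"bar start")
E
python3 e.py
```

```text
top plate x [(np.float64(2.33), np.float64(-190.7), 'at', 634, 36, 37), (np.float64(2.78), np.float64(-13.4), 'at', 634, 36, 37)]
top shelf x [(np.float64(2.62), np.float64(-9.5), 'at', 636, 44, 53), (np.float64(3.02), np.float64(54.6), 'at', 636, 42, 53)]
scene plate x [(np.float64(2.05), np.float64(-189.4), 'at', 634, 34, 37), (np.float64(2.93), np.float64(-11.1), 'at', 634, 35, 37)]
scene shelf x [(np.float64(-82.45), np.float64(-96.8), 'at', 746, 4, 6), (np.float64(-77.84), np.float64(28.8), 'at', 746, 4, 6)]
scene bar x [(np.float64(-5.39), np.float64(78.8), 'at', 630, 29, 45), (np.float64(2.38), np.float64(119.4), 'at', 630, 45, 45)]
bar start x [(np.float64(1.71), np.float64(258.1), 'at', 529, 37, 54), (np.float64(-1.67), np.float64(323.7), 'at', 529, 49, 54)]
```

```bash

echo '[0, -0.036, 0, 0, 0, 0, -0.005, 0, -0.036, 0, 0.02, 0, 0, 0, 0, 0, 0, 0.04, 0, 0, 0, 0, 0, 0, 0, 0, 0, 0, 0, 0, 0, 0, 0, 0, 0]' | python3 -m crank |tail -3
python3 go.py 0.631 0.0195 0.0415 2.8
```

```text
contact_force: [-0.0, 0.5, -0.9]
gripper_width: 0.246
grasp_force: 59.5
pos [0.6352 0.0188 0.0714] t 8.35 j [-0.09  0.24  1.72  0.    1.18 -0.14] F [-0.   0.5 -0.9] w 0.246 g 59.5
d_tool [ 0.0009 -0.0042  0.0299] rotvec [0.0013 0.0001 0.0021]
```

```bash

echo '[0, 0.001, -0.004, 0.015, 0, 0, 0, 0, 0, 0, 0.01, 0, 0, 0, 0, 0, 0, 0.004, 0, 0, 0, 0, 0, 0, 0.001, 0, 0, 0, 0, 0, 0, 0, 0, 0, 0]' | python3 -m crank |tail -3
python3 go.py 0.631 0.0125 0.0412 2.6
```

```text
contact_force: [-1.8, 0.1, 0.9]
gripper_width: 0.251
grasp_force: 60.2
pos [0.6309 0.0191 0.0408] t 8.975 j [-0.09  0.28  1.74  0.    1.13 -0.14] F [-1.8  0.1  0.9] w 0.251 g 60.2
d_tool [-0.0066 -0.0002 -0.0004] rotvec [ 0.0005 -0.0002  0.0046]
```

```bash

echo '[0, -0.002, 0, 0, 0, 0, 0, 0, -0.002, 0, 0, 0, 0, 0, 0, -0.001, 0, 0, 0, 0, 0, 0, 0, 0, 0, 0, 0, 0, 0, 0, 0, 0, 0, 0, 0]' | python3 -m crank |grep -E "pos|force"
echo '[0, -0.001, 0, 0, 0, 0, 0, 0, 0, 0, 0, 0, 0, 0, 0, 0, 0, 0, 0, 0, 0]' | python3 -m crank |grep -E "pos|force"
echo '[0, -0.001, 0, 0, 0, 0, 0, 0, 0, 0, 0, 0, 0, 0, 0, 0, 0, 0, 0, 0, 0]' | python3 -m crank |grep -E "pos|force"
```

```text
tool_pos: [0.6314, 0.0139, 0.0408]
contact_force: [0.7, 1.7, 2.9]
grasp_force: 60.3
tool_pos: [0.6313, 0.0132, 0.0408]
contact_force: [0.6, 4.2, 4.9]
grasp_force: 60.7
tool_pos: [0.6313, 0.0122, 0.0409]
contact_force: [0.1, 4.4, 5.4]
grasp_force: 60.9
```

```bash

for i in 1; do echo '[0, -0.001, 0, 0, 0, 0, 0, 0, 0, 0, 0, 0, 0, 0, 0, 0, 0, 0, 0, 0, 0]' | python3 -m crank |grep -E "pos|force"; done
echo '[0, -0.001, 0, 0, 0, 0, 0, 0, 0, 0, 0, 0, 0, 0, 0, 0, 0, 0, 0, 0, 0]' | python3 -m crank |grep -E "pos|rot|force"
```

```text
tool_pos: [0.6313, 0.0113, 0.0408]
contact_force: [-0.5, 3.7, 6.2]
grasp_force: 60.9
tool_pos: [0.6314, 0.0104, 0.0408]
tool_rot: [0.0, 0.689, 0.725, 0.0]
contact_force: [0.6, 4.3, 5.5]
grasp_force: 60.9
```

```bash

echo '[0, -0.001, 0, 0, 0, 0, 0, 0, 0, 0, 0, 0, 0, 0, 0, 0, 0, 0, 0, 0, 0]' | python3 -m crank |grep -E "pos|force"
echo '[0, -0.001, 0, 0, 0, 0, 0, 0, 0, 0, 0, 0, 0, 0, 0, 0, 0, 0, 0, 0, 0]' | python3 -m crank |grep -E "pos|force"
python3 c.py 2 0.016
python3 -c "
import cv2;a=cv2.imread('pics/scene2.png')[200:350,200:400];cv2.imwrite('pics/s2c.png',cv2.resize(a,(800,600),interpolation=2))"
```

```text
tool_pos: [0.6313, 0.0104, 0.0409]
contact_force: [0.7, 7.4, 6.1]
grasp_force: 61.0
tool_pos: [0.6313, 0.0103, 0.0409]
contact_force: [-0.4, 10.1, 6.4]
grasp_force: 61.0
tcp [0.6313 0.0103 0.0409] bar top z 0.016
top 124 bar z 0.0118 ((601.7403564453125, 23.67351531982422), (239.70742797851562, 83.18387603759766), 50.39783477783203)
scene 2026 bar z 0.0145 ((640.2239990234375, -5.2059478759765625), (235.1859893798828, 131.08419799804688), 2.0877652168273926)
```

View pics/s2c.png

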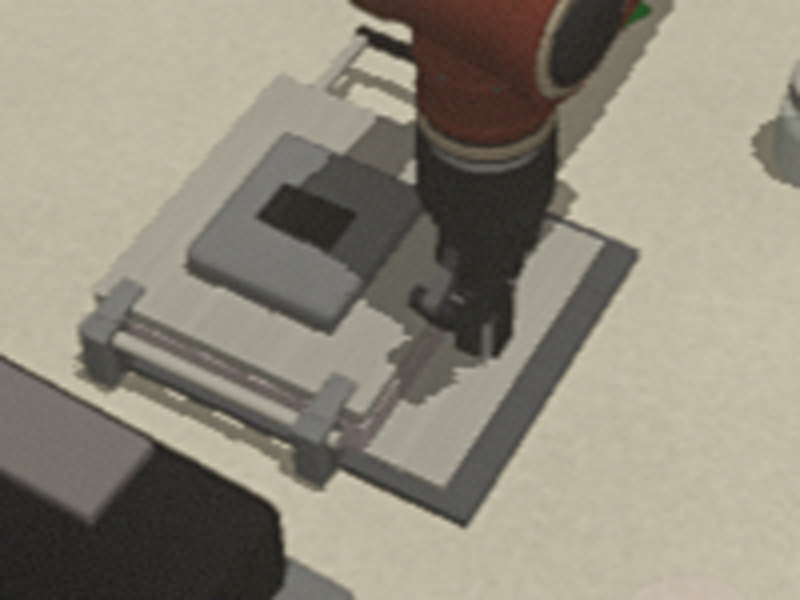

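The crop shows the bar flat on the shelf against the lower plate, with even dark margins at both ends (460,490) and (590,235). The steady position with rising force confirms contact, so I release.

```bash

echo '[0, 0.0015, 0, 0, 0, 0, 0, 1, 0, 0, 0, 0, 0, 0, 1, 0, 0, 0, 0, 0, 0, 1, 0, 0, 0, 0, 0, 0, 1, 0, 0, 0, 0, 0, 0]' | python3 -m crank |grep -E "pos|force|wid"
echo '[1, 0, 0, -0.03, 0, 0, 0, 1, 0, 0, -0.05, 0, 0, 0, 1, 0, 0, -0.06, 0, 0, 0, 1, 0, 0, -0.05, 0, 0, 0, 1, 0, 0, 0, 0, 0, 0]' | python3 -m crank |grep -E "pos|force"
cat > f.py <<'E'
from h import *
from e import edges
for n in("top","scene"):
    im,d=manip.grab_frame(n); cv2.imwrite(f"pics/{n}3.png",im[:,:,::-1]); np.savez(n+"3.npz",im=im,d=d); C=cloud(n,d); X,Y,Z=C[...,0],C[...,1],C[...,2]
    m=(d>0)&(abs(Z-.014)<.008)&(abs(X-.631)<.13)&(Y>-.02)&(Y<.08)&(im.mean(2)>90)
    print(n,m.sum(),cv2.minAreaRect(np.float32(C[m][:,:2]*1000)),np.median(Z[m])); 
    edges(C[m],0,n)
    m=(d>0)&(Z>.044)&(Z<.056)&(X>.55)&(X<.72)&(Y<.02)&(Y>-.22); edges(C[m],0,n+" plate")
E
python3 f.py|tail -6; python3 go.py 0.476 -0.109 0.15 2.6
```

```text
tool_pos: [0.6308, 0.0092, 0.04]
contact_force: [0.1, 0.5, 0.2]
gripper_width: 0.996
grasp_force: 0.0
tool_pos: [0.634, 0.0091, 0.2373]
contact_force: [0.7, 0.0, 0.1]
grasp_force: 0.0
top 150 ((609.4458618164062, 11.626083374023438), (213.08139038085938, 58.33470916748047), 24.844148635864258) 0.016475147354712782
top x [(np.float64(6.77), np.float64(-10.4), 'at', 580, 9, 12), (np.float64(24.96), np.float64(23.6), 'at', 580, 11, 12)]
top plate x [(np.float64(2.33), np.float64(-190.6), 'at', 634, 36, 37), (np.float64(-6.06), np.float64(-24.1), 'at', 634, 37, 37)]
scene 1606 ((633.9967651367188, 18.23348045349121), (248.9025421142578, 83.782958984375), 2.5641307830810547) 0.015949754724758902
scene x [(np.float64(2.67), np.float64(-11.9), 'at', 629, 48, 55), (np.float64(2.92), np.float64(58.6), 'at', 629, 30, 55)]
scene plate x [(np.float64(1.36), np.float64(-189.3), 'at', 634, 27, 37), (np.float64(3.03), np.float64(-11.1), 'at', 634, 28, 37)]
pos [0.6311 0.0094 0.2307] t 13.3 j [-0.1   0.08  1.62 -0.    1.44 -0.15] F [ 0.3  0.1 -0.8] w 1.003 g 0.0
d_tool [-0.1105 -0.1609  0.0806] rotvec [0.0009 0.0002 0.0045]
```

```bash

echo '[0.5, -0.04, -0.052, 0, 0, 0, 0, 0.5, -0.04, -0.052, 0, 0, 0, 0, 0.5, -0.04, -0.052, 0.03, 0, 0, 0.004, 0.5, 0, 0, 0.04, 0, 0, 0, 0.5, 0, 0, 0, 0, 0, 0]' | python3 -m crank >/dev/null
cat > k.py <<'E'
from h import *
f=np.load("top0.npz"); im,d=f["im"],f["d"]; C=cloud("top",d)
for n in("top","scene"):
    f=np.load(n+"0.npz"); im,d=f["im"],f["d"]; C=cloud(n,d)
    m=(d>0)&(im.mean(2)<40)&(abs(C[...,2]-.046)<.012)&(abs(C[...,0]-.476)<.025)&(abs(C[...,1]+.11)<.08); P=C[m]
    print(n,m.sum(),P.mean(0).round(4),cv2.minAreaRect(np.float32(P[:,:2]*1000)),"zmax",np.percentile(P[:,2],90))
    v,u=np.nonzero(m); W=on_z(n,np.c_[u,v],.0495); print(W.mean(0),cv2.minAreaRect(np.float32(W[:,:2]*1000)))
E
python3 k.py; sed -i 's/^from e import edges/exec(open("e.py").read().split("for n,t")[0])/' f.py; python3 f.py
python3 go.py 0.476 -0.111 0.0435 2.6
python3 -c "
import cv2;a=cv2.imread('pics/top3.png')[140:290,240:440];b=cv2.imread('pics/scene3.png')[200:350,200:400];import numpy as np;cv2.imwrite('pics/s3c.png',cv2.resize(np.hstack([a,b]),(800,300),interpolation=2))"
```

```text
top 268 [ 0.4758 -0.1102  0.0471] ((476.7234802246094, -111.46174621582031), (12.561173439025879, 132.3727569580078), 3.085383176803589) zmax 0.05071933300930438
[ 0.47551233 -0.11010707  0.0495    ] ((475.7020263671875, -111.45653533935547), (11.220589637756348, 132.1281280517578), 2.856412649154663)
scene 10 [ 0.4806 -0.0913  0.0467] ((479.9269104003906, -105.14177703857422), (8.497173309326172, 123.43556213378906), 0.7239614725112915) zmax 0.049384914094810016
[ 0.48285503 -0.08994832  0.0495    ] ((484.02239990234375, -103.98014831542969), (6.457176208496094, 123.94061279296875), 3.0492734909057617)
top 1586 ((635.1006469726562, 32.025882720947266), (251.58837890625, 95.04332733154297), 0.0739840567111969) 0.01588845715354048
top x [(np.float64(2.66), np.float64(-10.0), 'at', 631, 51, 54), (np.float64(3.76), np.float64(58.7), 'at', 631, 32, 54)]
top plate x [(np.float64(2.56), np.float64(-190.8), 'at', 634, 30, 37), (np.float64(2.54), np.float64(-13.3), 'at', 634, 30, 37)]
scene 1519 ((639.3258666992188, 27.92209815979004), (238.71234130859375, 93.06755065917969), 0.07990668714046478) 0.0158913364511456
scene x [(np.float64(2.61), np.float64(-11.5), 'at', 634, 45, 52), (np.float64(-0.43), np.float64(54.1), 'at', 634, 34, 52)]
scene plate x [(np.float64(1.81), np.float64(-188.8), 'at', 634, 30, 37), (np.float64(2.98), np.float64(-11.2), 'at', 634, 27, 37)]
pos [ 0.4923 -0.1081  0.1635] t 14.025 j [-0.36 -0.17  1.97  0.    1.34 -0.41] F [-0.1 -0.2  0.3] w 0.502 g 0.0
d_tool [-0.0023 -0.0161  0.12  ] rotvec [-0.0022 -0.001   0.001 ]
```

View pics/s3c.png

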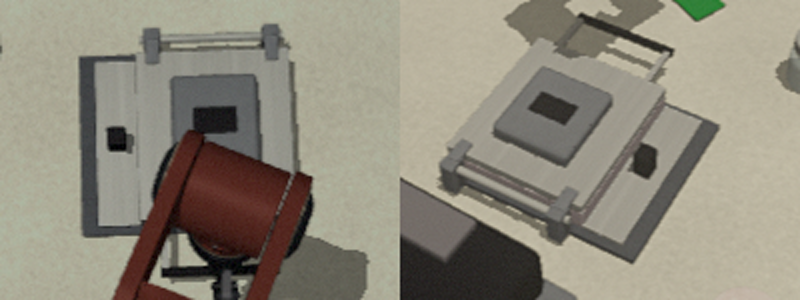

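The crops show the bar on the shelf directly beside the plate, with no dark gap at (137,140), even end margins, and parallel to the plate. The handle is clear at (205,271).

```bash

echo '[0.5, -0.002, -0.012, 0.03, 0, 0, 0, 0.5, 0, 0, 0.02, 0, 0, 0, 0.5, 0, 0, 0, 0, 0, 0, 0.5, 0, 0, 0, 0, 0, 0]' | python3 -m crank >/dev/null
python3 go.py 0.4765 -0.111 0.0435 2.6
```

```text
pos [ 0.4822 -0.1111  0.1162] t 14.525 j [-0.38 -0.14  2.03 -0.    1.25 -0.42] F [-0.1  0.8 -0.2] w 0.503 g 0.0
d_tool [ 0.0005 -0.0059  0.0727] rotvec [0.0025 0.0011 0.0014]
```

```bash

echo '[0.5, 0, -0.006, 0.03, 0, 0, 0, 0.5, 0, 0, 0.025, 0, 0, 0, 0.5, 0, 0, 0.018, 0, 0, 0, 0.5, 0, 0, 0, 0, 0, 0, 0.5, 0, 0, 0, 0, 0, 0]' | python3 -m crank >/dev/null
python3 go.py 0.4765 -0.111 0.0435 2.6
```

```text
pos [ 0.4758 -0.1116  0.0426] t 15.15 j [-0.38 -0.04  2.08  0.    1.1  -0.43] F [-0.4  0.5  0.6] w 0.503 g 0.0
d_tool [ 0.0006  0.0007 -0.0009] rotvec [0.0019 0.0008 0.0008]
```

```bash

echo '[0, 0, 0, 0, 0, 0, 0, 0, 0, 0, 0, 0, 0, 0, 0, 0, 0, 0, 0, 0, 0, 0, 0, 0, 0, 0, 0, 0, 0, 0, 0, 0, 0, 0, 0]' | python3 -m crank
cat > arc.py <<'E'
import numpy as np
t=np.radians(np.arange(0,46,5)); x=-270*np.cos(t)+7*np.sin(t); z=270*np.sin(t)+7*np.cos(t)
print(np.c_[np.degrees(t),x-x[0],z-z[0]].round(1)); print(np.c_[np.diff(x),np.diff(z)].round(1))
E
python3 arc.py
```

```text
time: 15.78
tool_pos: [0.477, -0.1115, 0.0428]
tool_rot: [0.002, 0.691, 0.723, 0.002]
contact_force: [5.1, 1.4, 0.4]
gripper_width: 0.115
grasp_force: 58.4
[[  0.    0.    0. ]
 [  5.    1.6  23.5]
 [ 10.    5.3  46.8]
 [ 15.   11.   69.6]
 [ 20.   18.7  91.9]
 [ 25.   28.3 113.5]
 [ 30.   39.7 134.1]
 [ 35.   52.8 153.6]
 [ 40.   67.7 171.9]
 [ 45.   84.  188.9]]
[[ 1.6 23.5]
 [ 3.7 23.3]
 [ 5.7 22.9]
 [ 7.7 22.3]
 [ 9.6 21.5]
 [11.4 20.6]
 [13.2 19.5]
 [14.8 18.3]
 [16.4 17. ]]
```

```bash

echo '[0, 0, 0.001, -0.012, 0, 0, 0, 0, 0, 0.001, -0.0115, 0, 0, 0, 0, 0, 0.002, -0.0117, 0, 0, 0, 0, 0, 0.002, -0.0116, 0, 0, 0, 0, 0, 0, 0, 0, 0, 0]' | python3 -m crank
python3 go.py 0.4823 -0.111 0.0896 2.6
```

```text
time: 16.4
tool_pos: [0.4818, -0.1113, 0.089]
tool_rot: [0.001, 0.691, 0.723, 0.001]
contact_force: [4.7, -0.7, -4.3]
gripper_width: 0.116
grasp_force: 58.4
pos [ 0.4818 -0.1113  0.089 ] t 16.4 j [-0.38 -0.1   2.05  0.    1.19 -0.42] F [ 4.7 -0.7 -4.3] w 0.116 g 58.4
d_tool [ 0.0002  0.0005 -0.0006] rotvec [0.0031 0.0011 0.0007]
```

```bash

echo '[0, 0, 0.003, -0.0115, 0, 0, 0, 0, 0, 0.003, -0.0114, 0, 0, 0, 0, 0, 0.004, -0.0112, 0, 0, 0, 0, 0, 0.004, -0.0111, 0, 0, 0, 0, 0, 0, 0, 0, 0, 0]' | python3 -m crank|grep -E "pos|force"
echo '[0, 0, 0.0047, -0.0108, 0, 0, 0, 0, 0, 0.0049, -0.0107, 0, 0, 0, 0, 0, 0.0056, -0.0104, 0, 0, 0, 0, 0, 0.0058, -0.0102, 0, 0, 0, 0, 0, 0, 0, 0, 0, 0]' | python3 -m crank|grep -E "pos|force"
python3 go.py 0.517 -0.109 0.177 2.6
```

```text
tool_pos: [0.494, -0.1106, 0.1335]
contact_force: [-2.8, -3.1, -3.5]
grasp_force: 58.5
tool_pos: [0.5135, -0.1096, 0.1753]
contact_force: [-10.3, -4.2, 0.3]
grasp_force: 58.5
pos [ 0.5135 -0.1096  0.1753] t 17.65 j [-0.35 -0.12  1.91 -0.    1.36 -0.4 ] F [-10.3  -4.2   0.3] w 0.112 g 58.5
d_tool [ 0.0005  0.0035 -0.0017] rotvec [-0.0074  0.0001  0.0007]
```

```bash

echo '[0, 0, 0.005, -0.0105, 0, 0, 0, 0, 0, 0.006, -0.0105, 0, 0, 0, 0, 0, 0.007, -0.0093, 0, 0, 0, 0, 0, 0.007, -0.0091, 0, 0, 0, 0, 0, 0, 0, 0, 0, 0]' | python3 -m crank|grep -E "pos|force"
cat > ang.py <<'E'
from h import *; import sys
s=manip.state(); print("tcp",s["tool_pos"].round(4),s["contact_force"].round(1),"w",s["gripper_width"])
yw=np.radians(2.65); ex=np.array([np.cos(yw),np.sin(yw),0]); ey=np.array([-np.sin(yw),np.cos(yw),0])
for ox,oy in((.636,-.103),):
    O=np.array([ox,oy,0]); p=(s["tool_pos"]-O); X=p@ex*1000-110; Z=p[2]*1000-36.5
    print("hinge-rel",X.round(1),Z.round(1),"r",np.hypot(X,Z).round(1),"ang",(np.degrees(np.arctan2(Z,-X))-np.degrees(np.arctan2(7,270))).round(2))
    for n in("scene","top"):
        im,d=manip.grab_frame(n); cv2.imwrite(f"pics/{n}_{sys.argv[1]}.png",im[:,:,::-1]); C=cloud(n,d)-O
        x,y,z=C@ex,C@ey,C[...,2]; best=None
        m=(d>0)&(abs(y)<.088)&(x>-.08)&(x<.1)&(z>.055)&(z<.26)&(((abs(y)>.055)))
        hx=.110-x; hz=z-.0365   # top face line at 13.5 mm above hinge plane
        A=np.linspace(0,60,241); cnt=[]
        for a in np.radians(A):
            h=hz*np.cos(a)-hx*np.sin(a); cnt.append((m&(abs(h-.0135)<.003)).sum())
        i=int(np.argmax(cnt)); a=np.radians(A[i]); 
        k=m&(abs(hz*np.cos(a)-hx*np.sin(a)-.0135)<.006)
        q=np.polyfit(hx[k],hz[k],1); print(n,"plate ang",A[i],cnt[i],"fit",np.degrees(np.arctan(q[0])).round(2),"offset",(q[1]*np.cos(np.arctan(q[0]))*1000).round(1))
E
python3 ang.py a
```

```text
tool_pos: [0.5416, -0.1083, 0.2163]
contact_force: [-4.6, -2.6, 0.0]
grasp_force: 58.9
tcp [ 0.5416 -0.1083  0.2163] [-4.6 -2.6  0. ] w 0.10844332127283522
hinge-rel -204.6 179.8 r 272.3 ang 39.83
scene plate ang 39.5 1910 fit 38.58 offset 15.7
top plate ang 39.25 836 fit 38.92 offset 14.2
```

```bash

echo '[0, 0, 0.006, -0.007, 0, 0, 0, 0, 0, 0.0062, -0.0066, 0, 0, 0, 0, 0, 0.0062, -0.0059, 0, 0, 0, 0, 0, 0, 0, 0, 0, 0, 0, 0, 0, 0, 0, 0, 0]' | python3 -m crank|grep -E "pos|force"
python3 ang.py b; python3 -c "
import cv2,numpy as np;a=cv2.imread('pics/scene_b.png')[130:370,180:500];cv2.imwrite('pics/bc.png',cv2.resize(a,(800,600),interpolation=2))"
```

```text
tool_pos: [0.5587, -0.1074, 0.235]
contact_force: [-7.0, -3.1, 0.0]
grasp_force: 59.1
tcp [ 0.5587 -0.1074  0.235 ] [-7.  -3.1  0. ] w 0.11476881481711021
hinge-rel -187.5 198.5 r 273.0 ang 45.15
scene plate ang 44.75 1948 fit 43.76 offset 16.1
top plate ang 44.5 453 fit 44.03 offset 14.7
```

View pics/bc.png

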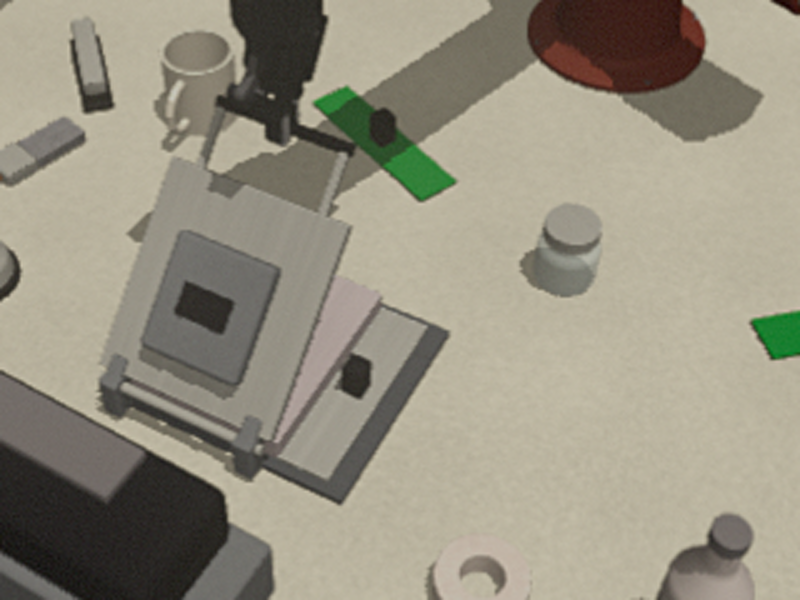

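The plate stands open at about 44.7°, with the handle held at (285,125). The bar is in place against the lower plate at (355,375) and the other things are undisturbed. A tiny nudge, then I hand in.

```bash

echo '[0, 0, 0.0007, -0.001, 0, 0, 0, 0, 0, 0, 0, 0, 0, 0, 0, 0, 0, 0, 0, 0, 0, 0, 0, 0, 0, 0, 0, 0]' | python3 -m crank|grep -E "pos|force"
python3 ang.py c; python3 -c "
from plant import manip; print(manip.job_done())"
```

```text
tool_pos: [0.5593, -0.1074, 0.2356]
contact_force: [-5.1, -3.3, 0.6]
grasp_force: 58.9
tcp [ 0.5593 -0.1074  0.2356] [-5.1 -3.3  0.6] w 0.11732789409865318
hinge-rel -186.8 199.1 r 273.0 ang 45.35
scene plate ang 45.0 1922 fit 44.03 offset 15.9
top plate ang 44.5 428 fit 44.1 offset 14.8
the job is handed in; nothing more can be done
None
```

I laid the stop bar flat on the side shelf, flush against the lower plate and about midway along. The top plate is still held open by its handle at about 45° (44 to 45.4° across the measurements), and I've handed in the job with no result shown.

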